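# Put the scale's check weights back in their cases

### The arm

A 7-joint arm with a two-finger parallel gripper is mounted at the origin on a cart in front of the work surface, level with it; the furniture and walls round the work are solid. World frame = base frame: x ahead of the robot, y to its left, z up, the work surface at z = 0. Lengths are in m, angles in rad, forces in N, time in s.
With the tool pointing down it reaches from about 0.4 to 0.875 m from the base axis. Payload 19.3 kg.
Tool frame: the origin (TCP) lies at the very end of the fingers, on their centre line; the grasp point (between the pads) lies 19 mm behind it; z points along the fingers, y is the line along which they close (so a half turn about z gives the same grasp; the last joint's range is limited). The gripper opens to 85 mm and grips with 20 to 120 N. Pads are 22 mm wide; open, the fingers measure 114 mm over their backs; the gripper's body (76 mm by 85 mm) begins 54 mm behind the grasp point. The pads swing forward as they close: fully open they stand 13 mm farther back than shut.
Start: joints at [-1.312, 0.521, -0.036, 1.599, 0.021, 1.021, -0.113], TCP at [0.202, 0.592, 0.231] pointing down, gripper open.
Joint ranges: [-2.91, 2.91], [-0.3, 2.13], [-1.5, 1.42], [0.17, 2.43], [-1.26, 4.41], [0.16, 1.93], [-2.52, 2.52]. Speed limits (rad/s): [1.89, 1.89, 2.39, 2.39, 3.01, 3.01, 3.01].

### API

Orientations are given as [roll, pitch, yaw] about the fixed x, y, z axes, in that order (R = Rz(yaw) Ry(pitch) Rx(roll)).
In Python, from workcell import bot gives the robot as it stands.
- The arm moves only by the shell command python3 -m crank 'ROWS' [FORCE]. ROWS is a JSON object of lists of equal length, an entry for each row: "travel": the shift along the world's x, y, z in cm, a list of three; "turn": the turn, a rotation vector about the world's x, y, z in degrees, a list of three; "gripper": the closure, from 0 (fully open) to 1 (shut). A call has exactly 5 rows; each row is the pose to reach, as a shift and turn from the pose commanded when the call began; what a row does not reach only later rows make up. A row lasts 1/10 s, in which the tool goes at most 50 mm and 8.59 degrees, less where a joint would pass 70% of its speed; a pose out of reach is approached as far as the arm can. A call with a gripper value outside its range is refused whole. The fingers move at their own pace and stop on an object; FORCE is the grip in N (left out, the last holds). Time passes only in rows, so rows that repeat a pose let the fingers close, or fill a call up. It gives the time, the measured TCP pose, the force, the opening and the grip force at its end, in the units of the state.
- bot.observe(): the state, without advancing time (a new reading comes with each control period).
- bot.grab_frame(name): name is "side" or "top"; returns a dict with "pixels" (480x640x3 uint8, red, green, blue), "fx", "fy", "cx", "cy" (pixels), "dist" ([k1, k2, p1, p2, k3] as OpenCV has them; the pictures are not rectified), "extrinsics" (4x4, takes a point from world to camera coordinates). Camera axes: x right, y down, z forward; pixel columns grow to the right and rows downward; lengths in m; the calibration is good to about 2 mm. A picture is of the moment at which its call begins. There is no depth.
- bot.job_done(): hands the job in; it is judged then, once.
The state is a dict: "clock": time; "qpos": joint angles; "qd": joint speeds; "joint_efforts": joint torques, N m; "position": TCP position; "tool_rot": TCP orientation; "force": force on the tool from outside, world axes, zero at the start; "moment": the same for the moment, N m; "grip_width": finger opening in m; "finger_force": force on a finger pad.
Only numpy, scipy, OpenCV 4.12 (cv2) and the standard library are available. Lean on these libraries where they do the work, as an engineer would, in place of code of your own. Each camera call takes 0.05 s, during which the arm holds its last target. There are 200 camera calls.

### The job

The scale check is finished: unload the four brass check weights from the scale's pan, starting with the smallest on top, and seat each one flat in its own round wooden case, the one whose recess is made for its size. Keep the weights clean by never setting one down on the bench itself, do not press hard on the pan, and do not knock the brown bottle over or out of its place. The pan must be left empty.

Things in the scene. Friction and masses are not known exactly. Their poses are not given: they have to be found in the camera images.
- weight_500: 500 g check weight: plain solid brass disc, 64 mm diameter, 20 mm thick, mass 0.500 kg; largest and thickest, at the bottom of the stack. Origin at the centre of its flat underside, z up. No yaw: it is round.
- weight_200: 200 g check weight: plain solid brass disc, 50 mm diameter, 13 mm thick, mass 0.200 kg; second largest, second from the bottom. Origin at the centre of its flat underside, z up. No yaw: it is round.
- weight_100: 100 g check weight: plain solid brass disc, 37 mm diameter, 12 mm thick, mass 0.100 kg; third, second from the top. Origin at the centre of its flat underside, z up. No yaw: it is round.
- weight_50: 50 g check weight: plain solid brass disc, 24 mm diameter, 14 mm thick, mass 0.050 kg; smallest, on top of the stack. Origin at the centre of its flat underside, z up. No yaw: it is round.
- case_500: case of the 500 g weight, the largest of four: low round dark wooden dish, loose on the bench (0.15 kg), 86 mm outside diameter, 14 mm high. Its round flat-floored recess, 74 mm in diameter and 7 mm deep, takes the 64 mm disc with play. Origin at the centre of its underside; the recess floor is 7 mm above that.
- case_200: case of the 200 g weight, the second largest of four: low round dark wooden dish, loose on the bench (0.15 kg), 72 mm outside diameter, 11.5 mm high. Its round flat-floored recess, 60 mm in diameter and 4.5 mm deep, takes the 50 mm disc with play, but not the next larger one. Origin at the centre of its underside; the recess floor is 7 mm above that.
- case_100: case of the 100 g weight, the third largest of four: low round dark wooden dish, loose on the bench (0.15 kg), 59 mm outside diameter, 11.5 mm high. Its round flat-floored recess, 47 mm in diameter and 4.5 mm deep, takes the 37 mm disc with play, but not the next larger one. Origin at the centre of its underside; the recess floor is 7 mm above that.
- case_50: case of the 50 g weight, the smallest of four: low round dark wooden dish, loose on the bench (0.15 kg), 47 mm outside diameter, 11.5 mm high. Its round flat-floored recess, 35 mm in diameter and 4.5 mm deep, takes the 24 mm disc with play, but not the next larger one. Origin at the centre of its underside; the recess floor is 7 mm above that.
- scale_pan (a joint): sprung pan of the bench scale, m pressed down: 0 empty, about 0.0032 under all four weights, stop at 0.008; about 2500 N/m, so it rises as they are taken off. Flat steel disc, 110 mm diameter, its empty top 48 mm above the bench. The scale (165 x 135 mm) is fixed, display towards the robot. The discs stand on the pan in one stack, each flat on the next larger, a few mm off centre.
- flux_bottle: bystander: small brown bottle, black cap, 36 mm diameter, 82 mm tall, standing loose behind the scale. Origin at the centre of its underside. Mind the lamp right of and behind the scale: its ring hangs 0.40 m above the bench over x 0.55 to 0.77, y -0.26 to -0.04; its stem rises near x 0.52, y -0.30; its phone holder is 0.25 m up at x 0.58, y -0.13.

How it is judged:
By the outcome, as a careful person would: the job done as asked, in the order asked, and still so for the second after the job is handed in, with the robot touching nothing.
It also fails if it takes over 128 s, if anything falls off the work surface, if the arm or the gripper's body presses on something with over 40 N, if the wrist force passes 120 N, or if a joint passes its speed limit or range.

## Working session

There is one attempt and no reset: what is moved stays moved. The work goes in short steps, Python scripts to look and compute and a shell command to move; the robot and the scene stay as the last step left them, time stands still between calls to the robot, and variables do not carry over. Pictures are saved under pics/ and viewed, at most 14 in all, crops included, and the job is handed in when it is done.

```bash
ls; mkdir -p pics
python3 - <<'E'
from workcell import bot
import cv2,json
for n in("top","side"):
    f=bot.grab_frame(n); cv2.imwrite(f"pics/{n}0.png",f["pixels"][:,:,::-1])
    print(n,f["fx"],f["fy"],f["cx"],f["cy"],f["dist"]); print(f["extrinsics"])
print(bot.observe())
E
```

```text
pics
top 470.029348539584 470.029348539584 316.77050420676386 233.71591131551926 [-0.04780518  0.          0.          0.          0.        ]
[[ 0.02871981 -0.99894304  0.03588826  0.10679627]
 [-0.98028406 -0.03516881 -0.19443847  0.53525745]
 [ 0.19549511 -0.02959646 -0.98025798  0.8384368 ]
 [ 0.          0.          0.          1.        ]]
side 506.8458763948004 506.8458763948004 314.35766005811155 245.70870104354344 [-0.02884361  0.          0.          0.          0.        ]
[[ 0.99925039 -0.0339642  -0.01857638 -0.50965215]
 [-0.03225888 -0.4652645  -0.88458369  0.16851417]
 [ 0.02140124  0.88451986 -0.46601138  0.83951625]
 [ 0.          0.          0.          1.        ]]
{'clock': 0.1, 'qpos': array([-1.31221839,  0.52191245, -0.03634118,  1.59992299,  0.02124657,
        1.02109136, -0.11283816]), 'qd': array([ 0.00108321, -0.00176423,  0.00056602,  0.00016563,  0.00130367,
        0.00026083, -0.00108131]), 'joint_efforts': array([ 5.17014603e-03, -9.28493643e+01,  1.98519856e+00, -3.70537627e+01,
        1.83355721e-02,  5.33653074e-03, -7.42743987e-05]), 'position': array([0.20174846, 0.5912453 , 0.23081932]), 'tool_rot': array([-3.14064968e+00,  9.78972766e-05,  2.81280139e+00]), 'force': array([-0.03500671,  0.78165343, -0.11341618]), 'moment': array([ 0.04412738, -0.0138393 , -0.06642424]), 'finger_force': 0.0, 'grip_width': 0.08534303010035775}
```

View pics/top0.png

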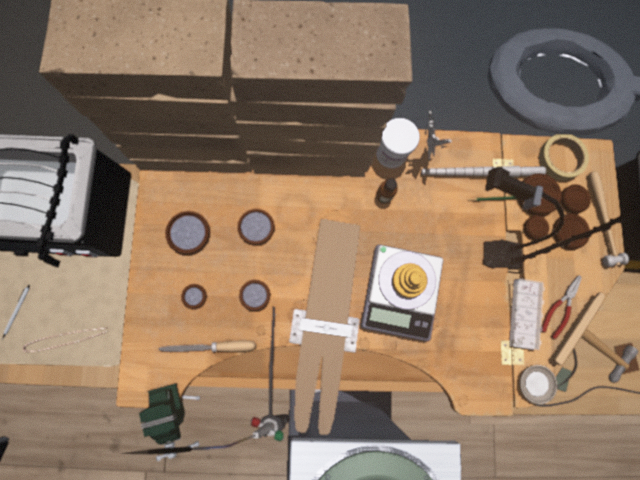

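View pics/side0.png

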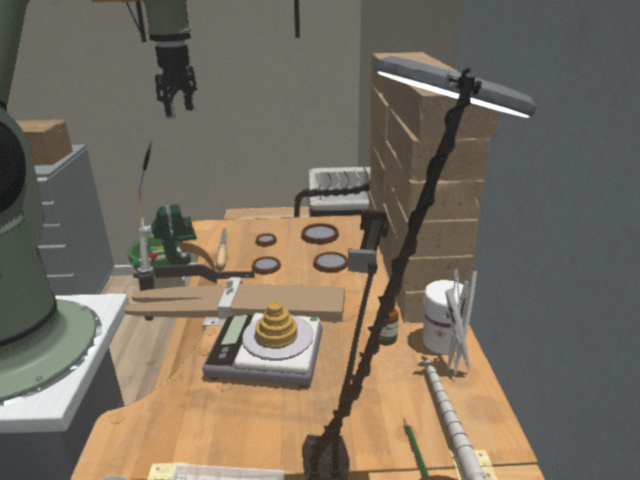

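The top view shows the cases at about (188,233), (256,227), (255,295) and (194,296), the stack at (410,280), and the bottle at (386,192). The side view confirms the stack at (275,325).

```bash
cat > h.py <<'E'
import numpy as np,cv2
from workcell import bot
def cast(f,uv,z):
    "pixels -> world points on the plane at height z"
    K=np.array([[f["fx"],0,f["cx"]],[0,f["fy"],f["cy"]],[0,0,1]])
    n=cv2.undistortPoints(np.float64(uv).reshape(-1,1,2),K,np.array(f["dist"]))[:,0]
    E=np.array(f["extrinsics"]);R,t=E[:3,:3],E[:3,3];c=-R.T@t
    d=np.c_[n,np.ones(len(n))]@R
    return c+d*((z-c[2])/d[:,2])[:,None]
def blob(m,uv):
    cs,_=cv2.findContours(m.astype(np.uint8),cv2.RETR_EXTERNAL,cv2.CHAIN_APPROX_NONE)
    cs=[c for c in cs if cv2.contourArea(c)>30]
    return max(cs,key=lambda c:cv2.pointPolygonTest(c,uv,True))[:,0]
def circ(P):
    (x,y),(a,b),_=cv2.fitEllipse(np.float32(P[:,:2]*1000)); return np.round([x,y,a,b],1)
E
cat > cases.py <<'E'
from h import *
def cases(uvs,name="top"):
    f=bot.grab_frame(name);hsv=cv2.cvtColor(f["pixels"],cv2.COLOR_RGB2HSV)
    wood=(hsv[...,1]>95)&(hsv[...,2]>110)
    for uv in uvs: print(uv,circ(cast(f,blob(~wood,uv),.010)))
E
python3 - <<'E'
from cases import *
cases([(188,233),(256,227),(255,295),(194,296)])
cases([(320,233),(330,261),(266,265),(265,240)],"side")
for n,(x,y) in dict(top=(410,280),side=(275,325)).items():
    f=bot.grab_frame(n);c=f["pixels"][y-40:y+40,x-50:x+50,::-1]
    cv2.imwrite(f"pics/{n}z.png",cv2.resize(c,None,fx=7,fy=7,interpolation=cv2.INTER_CUBIC))
E
```

```text
(188, 233) [532.2 377.2  83.7  86. ]
(256, 227) [548.6 244.1  68.4  70.2]
(255, 295) [414.1 239.2  54.5  56.8]
(194, 296) [408.7 355.4  44.4  45.7]
(320, 233) [534.4 368.3  83.9 101.5]
(330, 261) [ 2300.   7308.9 14328.3 49010.8]
(266, 265) [ 2300.   7308.9 14328.3 49010.8]
(265, 240) [410.7 344.8  44.   56.4]
```

View pics/topz.png

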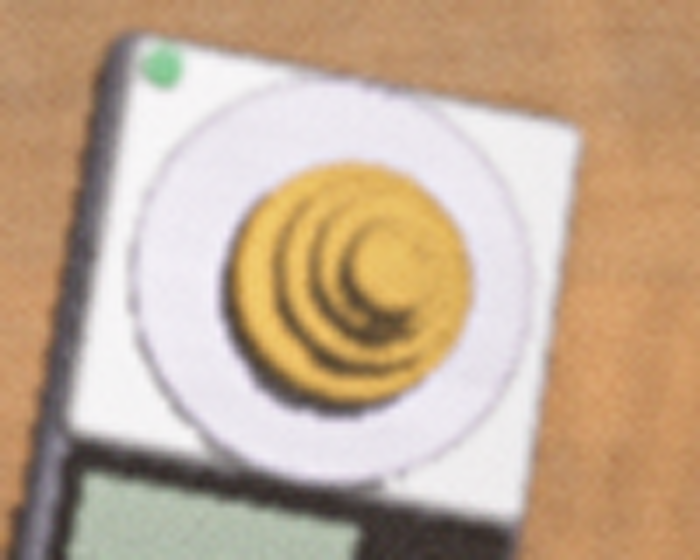

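View pics/sidez.png

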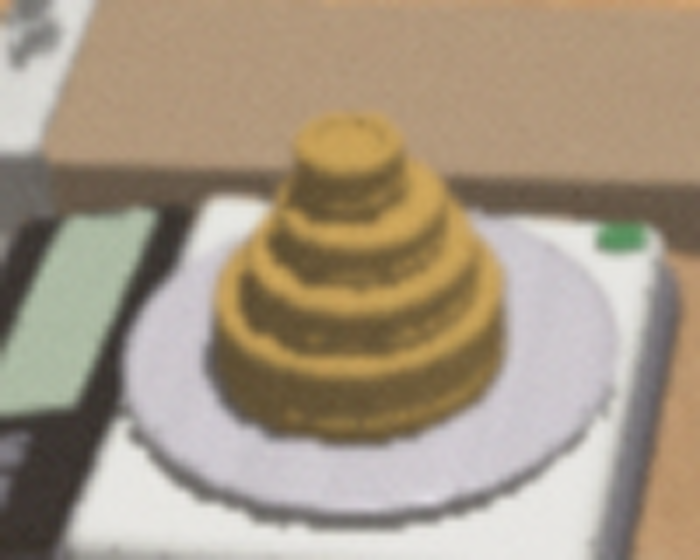

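The crops show the four discs stacked. The 50's top centre is at about (415.7,278.0) in the top view and (275,306) in the side view. A dark bar ends near case_100, at about (273,308) in top and (254,275) in side, so I'll triangulate that too.

```bash
cat >> h.py <<'E'
def tri(ft,a,fs,b):
    P=[];n=[]
    for f,p in((ft,a),(fs,b)):
        K=np.array([[f["fx"],0,f["cx"]],[0,f["fy"],f["cy"]],[0,0,1]])
        n.append(cv2.undistortPoints(np.float64(p).reshape(1,1,2),K,np.array(f["dist"])).reshape(2,1));P.append(np.array(f["extrinsics"])[:3])
    X=cv2.triangulatePoints(P[0],P[1],n[0],n[1])[:,0];return np.round(1000*X[:3]/X[3],1)
E
python3 - <<'E'
from h import *
t=bot.grab_frame("top");s=bot.grab_frame("side")
c=lambda x,y,ox,oy:(ox+x/7-.43,oy+y/7-.43)
for k,tp,sp,z in(("50",(391,266),(350,147),.1038),("500",(352,282),(360,300),.0648),("pan",(333,280),(370,358),.0448)):
    a=c(*tp,360,240);b=c(*sp,225,285)
    print(k,tri(t,a,s,b),*np.round(1000*cast(t,[a],z)[:,:2]),*np.round(1000*cast(s,[b],z)[:,:2]))
print("bar",tri(t,(273,308),s,(254,275)))
print("board z0.03",np.round(cast(t,[(320,220),(358,222),(300,430),(356,315)],.03),3))
h=t["pixels"][130:480,150:370,::-1];cv2.imwrite("pics/topc.png",cv2.resize(h,None,fx=1.7,fy=1.7))
h=s["pixels"][130:350,110:420,::-1];cv2.imwrite("pics/sidec.png",cv2.resize(h,None,fx=2.5,fy=2.5))
E
```

```text
50 [449.8 -51.3  99.8] [448. -50.] [451. -57.]
500 [449.7 -50.8  59. ] [448. -50.] [451. -58.]
pan [451.4 -49.6  42.2] [451. -49.] [452. -53.]
bar [393.2 203.2   2. ]
board z0.03 [[0.563 0.118 0.03 ]
 [0.562 0.044 0.03 ]
 [0.174 0.143 0.03 ]
 [0.382 0.045 0.03 ]]
```

View pics/sidec.png

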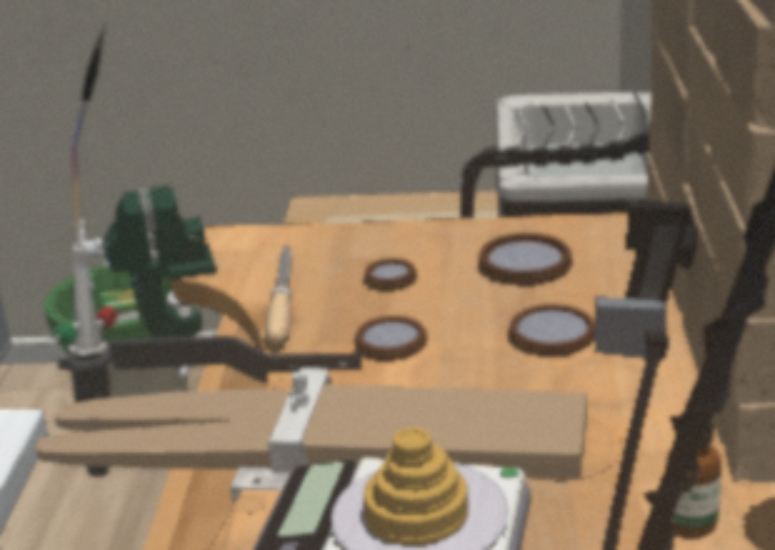

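The side crop shows the bar's flat tip low on the bench beside case_100, with everything else clear of my path. Next I'll go out and over to hover the stack at z≈0.23, with the jaws aligned to y.

```bash
python3 -m crank '{"travel":[[5,0,0],[10,0,0],[15,0,0],[20,0,0],[24.6,0,0]],"turn":[[0,0,4],[0,0,8],[0,0,12],[0,0,16],[0,0,18.8]],"gripper":[0,0,0,0,0]}' 30 
python3 -m crank '{"travel":[[0,-5,0],[0,-10,0],[0,-15,0],[0,-20,0],[0,-25,0]],"turn":[[0,0,0],[0,0,0],[0,0,0],[0,0,0],[0,0,0]],"gripper":[0,0,0,0,0]}'
python3 -m crank '{"travel":[[0,-5,0],[0,-10,0],[0,-15,0],[0,-20,0],[0,-25,0]],"turn":[[0,0,0],[0,0,0],[0,0,0],[0,0,0],[0,0,0]],"gripper":[0.3,0.3,0.3,0.3,0.3]}'
python3 -m crank '{"travel":[[0,-5,0],[0,-10,0],[0,-14.2,0],[0,-14.2,0],[0,-14.2,0]],"turn":[[0,0,0],[0,0,0],[0,0,0],[0,0,0],[0,0,0]],"gripper":[0.5,0.5,0.5,0.5,0.5]}'
python3 - <<'E'
from h import *
print(bot.observe()["position"],bot.observe()["tool_rot"],bot.observe()["grip_width"])
for n,(x,y) in dict(top=(410,270),side=(275,250)).items():
    f=bot.grab_frame(n);c=f["pixels"][y-80:y+80,x-100:x+100,::-1]
    cv2.imwrite(f"pics/{n}g.png",cv2.resize(c,None,fx=3,fy=3,interpolation=cv2.INTER_CUBIC))
E
```

```text
clock: 0.9
position: [0.4504, 0.5909, 0.2313]
tool_rot: [-3.142, 0.0, -3.14]
force: [0.6, -0.0, 0.8]
grip_width: 0.0852
finger_force: 0.0
clock: 1.4
position: [0.4476, 0.3394, 0.2313]
tool_rot: [3.142, 0.0, 3.141]
force: [1.7, 0.5, 0.7]
grip_width: 0.0852
finger_force: 0.0
clock: 1.9
position: [0.4475, 0.0896, 0.2316]
tool_rot: [3.141, 0.001, 3.141]
force: [1.6, -0.5, -0.7]
grip_width: 0.0595
finger_force: 0.0
clock: 2.4
position: [0.4478, -0.0512, 0.2314]
tool_rot: [3.142, 0.0, 3.139]
force: [0.1, 0.7, -0.4]
grip_width: 0.043
finger_force: 0.0
[ 0.44781749 -0.05117136  0.23138818] [3.14156563e+00 2.52360608e-04 3.13883459e+00] 0.04299652575062685
```

View pics/sideg.png

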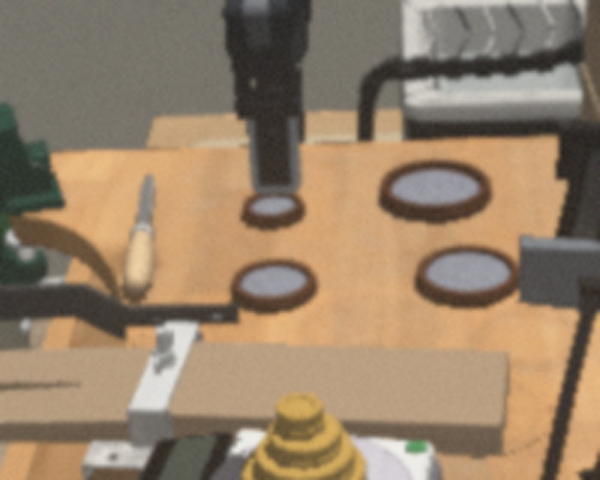

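The near fingertip appears at crop (275,190), i.e. pixel (266.5,233). I'll project the TCP to compare.

```bash
cat >> h.py <<'E'
def proj(f,P):
    K=np.array([[f["fx"],0,f["cx"]],[0,f["fy"],f["cy"]],[0,0,1]]);E=np.array(f["extrinsics"])
    return cv2.projectPoints(np.float64(P),cv2.Rodrigues(E[:3,:3])[0],E[:3,3],K,np.array(f["dist"]))[0][:,0].round(1)
E
python3 - <<'E'
from h import *
t=bot.grab_frame("top");s=bot.grab_frame("side")
y=-.0512
P=[[.448,y+d,.2314-e] for d in(-.0215,-.0355,.0215,.0355) for e in(0,.010)]
print(proj(s,P));print(proj(t,[[.448,y,.2314],[.448,y,.33]]))
E
```

```text
[[266.6 233.1]
 [267.1 239.8]
 [266.1 237.9]
 [266.5 244.6]
 [268.1 219.6]
 [268.5 226. ]
 [268.6 215.5]
 [269.  221.8]]
[[436.5 269.1]
 [458.3 259.8]]
```

View pics/topg.png

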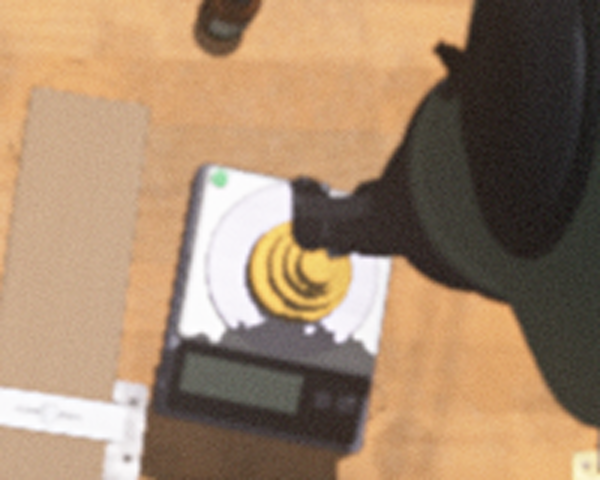

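The fingertip position fits the TCP being the tip when shut (projected row 233), and the jaws straddle the stack. I'll descend for the 50 g weight, whose underside is near z=0.090, with the tips 6 mm above that.

```bash
python3 -m crank '{"travel":[[0.2,0.1,-3],[0.2,0.1,-6],[0.2,0.1,-9],[0.2,0.1,-11],[0.2,0.1,-12]],"turn":[[0,0,0],[0,0,0],[0,0,0],[0,0,0],[0,0,0]],"gripper":[0.5,0.5,0.5,0.5,0.5]}' 30 
python3 -m crank '{"travel":[[0,0,-0.6],[0,0,-1.2],[0,0,-1.5],[0,0,-1.5],[0,0,-1.5]],"turn":[[0,0,0],[0,0,0],[0,0,0],[0,0,0],[0,0,0]],"gripper":[0.5,0.5,0.5,0.55,0.6]}'
python3 -m crank '{"travel":[[0,0,0],[0,0,0],[0,0,0],[0,0,0],[0,0,0]],"turn":[[0,0,0],[0,0,0],[0,0,0],[0,0,0],[0,0,0]],"gripper":[0.65,0.7,0.75,0.8,0.9]}' 25
python3 - <<'E'
from h import *
for n,(x,y) in dict(side=(275,300)).items():
    f=bot.grab_frame(n);c=f["pixels"][y-60:y+60,x-75:x+75,::-1]
    cv2.imwrite(f"pics/{n}h.png",cv2.resize(c,None,fx=4,fy=4,interpolation=cv2.INTER_CUBIC))
E
```

```text
clock: 3.1
position: [0.4492, -0.0487, 0.1098]
tool_rot: [3.141, -0.002, -3.141]
force: [0.4, -0.1, 0.7]
grip_width: 0.0426
finger_force: 0.0
clock: 3.6
position: [0.4501, -0.0495, 0.0967]
tool_rot: [-3.142, 0.001, 3.141]
force: [-0.2, 0.2, 0.1]
grip_width: 0.0342
finger_force: 0.0
clock: 4.1
position: [0.45, -0.0495, 0.0964]
tool_rot: [-3.142, 0.0, 3.141]
force: [0.5, -0.9, 2.2]
grip_width: 0.022
finger_force: 24.4
```

View pics/sideh.png

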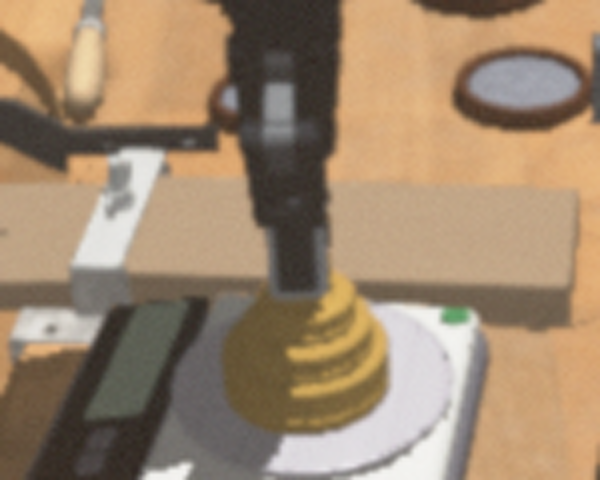

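The near finger sits on the 50, with its tip just above the 100's top. Now I'll lift and carry it to hover over case_50.

```bash
python3 -m crank '{"travel":[[0,0,0.5],[0,0,2],[0,0,5],[0,0,8],[0,0,10.5]],"turn":[[0,0,0],[0,0,0],[0,0,0],[0,0,0],[0,0,0]],"gripper":[0.9,0.9,0.9,0.9,0.9]}' 
python3 -m crank '{"travel":[[0,4,0],[0,8,0],[0,12,0],[0,16,0],[0,20,0]],"turn":[[0,0,0],[0,0,0],[0,0,0],[0,0,0],[0,0,0]],"gripper":[0.9,0.9,0.9,0.9,0.9]}'
python3 -m crank '{"travel":[[-1,5,0],[-2,10,0],[-3,15,0],[-4,19,0],[-4.1,20.5,0]],"turn":[[0,0,0],[0,0,0],[0,0,0],[0,0,0],[0,0,0]],"gripper":[0.9,0.9,0.9,0.9,0.9]}'
python3 -m crank '{"travel":[[0,0,-4],[0,0,-8],[0,0,-11],[0,0,-13],[0,0,-14]],"turn":[[0,0,0],[0,0,0],[0,0,0],[0,0,0],[0,0,0]],"gripper":[0.9,0.9,0.9,0.9,0.9]}'
cat > pair.py <<'E'
import sys
from h import *
# usage: pair.py name  x y z  -> side-by-side top & side crops round a world point
n=sys.argv[1];P=[float(v) for v in sys.argv[2:5]];o=[]
for c in("top","side"):
    f=bot.grab_frame(c);u,v=proj(f,[P])[0].astype(int);v=max(v,50);u=max(u,50)
    o.append(cv2.resize(f["pixels"][v-50:v+50,u-50:u+50,::-1],(400,400),interpolation=cv2.INTER_CUBIC));print(c,"crop origin",u-50,v-50)
cv2.imwrite(f"pics/{n}.png",np.hstack(o))
E
python3 pair.py c50a .409 .355 .03
python3 - <<'E'
from cases import *
f=bot.grab_frame("top");print(circ(cast(f,blob((lambda h:(h[...,0]>15)&(h[...,0]<35)&(h[...,1]>140)&(h[...,2]>90))(cv2.cvtColor(f["pixels"],cv2.COLOR_RGB2HSV)),tuple(map(float,proj(f,[[.45,-.05,.08]])[0]))),.0655)))
E
```

```text
clock: 4.65
position: [0.4497, -0.0495, 0.203]
tool_rot: [3.142, 0.0, 3.141]
force: [-0.1, -0.4, -0.0]
grip_width: 0.0225
finger_force: 24.6
clock: 5.15
position: [0.4494, 0.1521, 0.2017]
tool_rot: [-3.142, 0.0, 3.141]
force: [1.2, -0.5, -0.8]
grip_width: 0.0224
finger_force: 24.6
clock: 5.65
position: [0.4064, 0.3599, 0.2014]
tool_rot: [3.14, -0.001, -3.137]
force: [-0.2, -0.8, -0.7]
grip_width: 0.0224
finger_force: 24.6
clock: 6.15
position: [0.4084, 0.3544, 0.0598]
tool_rot: [-3.14, -0.002, 3.141]
force: [0.6, -1.0, -1.0]
grip_width: 0.0218
finger_force: 24.7
top crop origin 141 245
side crop origin 214 179
[447.5 -52.8  44.3  56.8]
```

View pics/c50a.png

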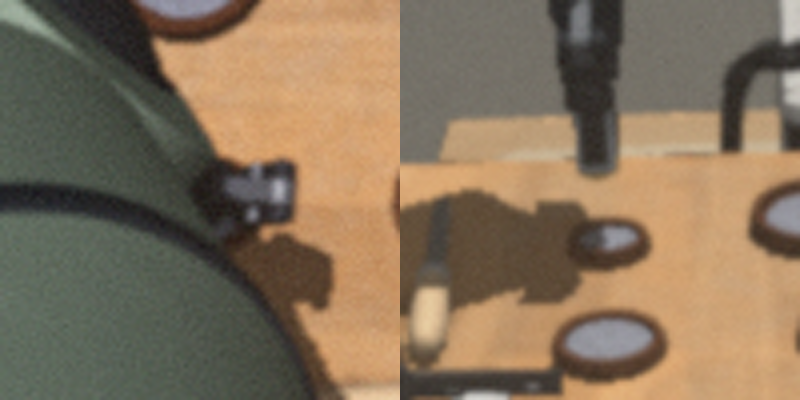

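The arm hides the case from the top camera. In the side view the fingertip is at (263.5,222) and the case_50 centre is at (266.2,238.5). I'll compare those with the projections.

Run:
```python
from h import *
s=bot.grab_frame("side")
print(proj(s,[[.4084,.3544-.011,.0598],[.4087,.3554,.0115],[.4087,.3504,.0115],[.4087,.3454,.0115]]))
print(cast(s,[[266.2,238.5]],.0115))
t=bot.grab_frame("top");print(proj(t,[[.45,-.05,.045],[.409,.355,.01]]))
```

```text
[[262.8 219.9]
 [264.6 236.9]
 [264.5 237.9]
 [264.4 238.8]]
[[0.41267937 0.34687045 0.0115    ]]
[[407.7 280. ]
 [193.9 296.2]]
```

The side camera has a bias of about +2 px, and with it removed the top-view case position holds, with x about 1 mm larger. I'll lower the weight.

```bash
python3 -m crank '{"travel":[[0.15,0.05,-1.5],[0.15,0.05,-3],[0.15,0.05,-4],[0.15,0.05,-4.3],[0.15,0.05,-4.4]],"turn":[[0,0,0],[0,0,0],[0,0,0],[0,0,0],[0,0,0]],"gripper":[0.9,0.9,0.9,0.9,0.9]}' 
python3 -m crank '{"travel":[[0,0,-0.05],[0,0,-0.1],[0,0,-0.15],[0,0,-0.15],[0,0,-0.15]],"turn":[[0,0,0],[0,0,0],[0,0,0],[0,0,0],[0,0,0]],"gripper":[0.9,0.9,0.9,0.9,0.9]}' 
python3 -m crank '{"travel":[[0,0,-0.03],[0,0,-0.07],[0,0,-0.1],[0,0,-0.1],[0,0,-0.1]],"turn":[[0,0,0],[0,0,0],[0,0,0],[0,0,0],[0,0,0]],"gripper":[0.9,0.9,0.9,0.9,0.9]}'
```

```text
clock: 6.9
position: [0.4101, 0.3558, 0.0167]
tool_rot: [-3.141, -0.001, 3.141]
force: [-0.9, 0.2, -0.1]
grip_width: 0.0222
finger_force: 24.7
clock: 7.4
position: [0.4104, 0.356, 0.0159]
tool_rot: [3.142, 0.0, 3.141]
force: [-0.6, -0.3, -1.1]
grip_width: 0.0221
finger_force: 24.7
clock: 7.9
position: [0.4103, 0.356, 0.0148]
tool_rot: [-3.142, -0.0, 3.141]
force: [0.6, -0.4, -0.2]
grip_width: 0.0224
finger_force: 24.7
```

```bash
python3 -m crank '{"travel":[[0,0,-0.03],[0,0,-0.07],[0,0,-0.1],[0,0,-0.1],[0,0,-0.1]],"turn":[[0,0,0],[0,0,0],[0,0,0],[0,0,0],[0,0,0]],"gripper":[0.9,0.9,0.9,0.9,0.9]}' 
python3 -m crank '{"travel":[[0,0,-0.02],[0,0,-0.04],[0,0,-0.05],[0,0,-0.05],[0,0,-0.05]],"turn":[[0,0,0],[0,0,0],[0,0,0],[0,0,0],[0,0,0]],"gripper":[0.9,0.9,0.9,0.9,0.9]}' 
python3 pair.py c50b .409 .355 .03
```

```text
clock: 8.4
position: [0.4104, 0.356, 0.014]
tool_rot: [3.142, 0.0, 3.141]
force: [-1.2, -0.2, 5.9]
grip_width: 0.0223
finger_force: 25.3
clock: 8.9
position: [0.4104, 0.3561, 0.0139]
tool_rot: [3.141, 0.0, 3.141]
force: [-3.0, -2.4, 14.7]
grip_width: 0.022
finger_force: 26.0
top crop origin 141 245
side crop origin 214 179
```

View pics/c50b.png

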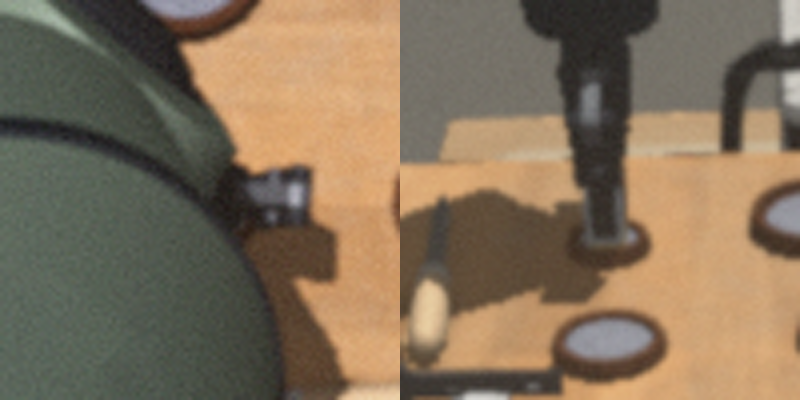

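Contact came at TCP z 0.0139 against an expected 0.0136. The weight is on the recess floor, since resting on the rim would have read about 0.018. I'll release, retreat, then measure the disc in the case and the stack.

```bash
python3 -m crank '{"travel":[[0,0,0.05],[0,0,0.05],[0,0,0.05],[0,0,0.05],[0,0,0.05]],"turn":[[0,0,0],[0,0,0],[0,0,0],[0,0,0],[0,0,0]],"gripper":[0.7,0.6,0.5,0.5,0.5]}' 
python3 -m crank '{"travel":[[0,0,0.5],[0,0,4],[0,0,9],[0,0,14],[0,0,19]],"turn":[[0,0,0],[0,0,0],[0,0,0],[0,0,0],[0,0,0]],"gripper":[0.5,0.5,0.5,0.5,0.5]}' 
python3 -m crank '{"travel":[[0,0,0],[0,0,0],[0,0,0],[0,0,0],[0,0,0]],"turn":[[0,0,0],[0,0,0],[0,0,0],[0,0,0],[0,0,0]],"gripper":[0.5,0.5,0.5,0.5,0.5]}'
cat > gold.py <<'E'
from h import *
def gold(f): 
    h=cv2.cvtColor(cv2.GaussianBlur(f["pixels"],(3,3),0),cv2.COLOR_RGB2HSV);return (h[...,0]>17)&(h[...,0]<32)&(h[...,1]>115)&(h[...,2]>70)
def stack():
    s=bot.grab_frame("side");m=gold(s)[285:365,235:315]
    for r in range(80):
        c=np.flatnonzero(m[r])
        if len(c)>3: print(r+285,c[0]+235,c[-1]+235,end=" | ")
    print()
    t=bot.grab_frame("top");g=cv2.GaussianBlur(t["pixels"],(3,3),0).astype(int)
    print("row290 etc R-channel");print(g[268:296:1,412,0].tolist());print(g[279,388:432,0].tolist())
def incase(uvw,z,win=25):
    for n in("side",):
        s=bot.grab_frame(n);m=gold(s);u,v=proj(s,[uvw])[0].astype(int);v+=2
        k=np.zeros_like(m);k[v-win:v+win,u-win:u+win]=1
        y,x=np.nonzero(m&k)
        if len(x)==0: print("no gold");continue
        print(n,"gold cols",x.min(),x.max(),"rows",y.min(),y.max(),"expect box of top rim",proj(s,[np.add(uvw,d) for d in((-z,0,0),(z,0,0),(0,-z,0),(0,z,0))]).tolist())
E
python3 - <<'E'
from gold import *
stack(); incase([.410,.356,.021],.012,14)
from cases import *
cases([(265,241)],"side")
E
```

```text
clock: 9.5
position: [0.4103, 0.356, 0.0137]
tool_rot: [-3.141, -0.0, 3.141]
force: [-0.7, -0.5, 0.0]
grip_width: 0.0427
finger_force: 0.0
clock: 10.0
position: [0.41, 0.3557, 0.2062]
tool_rot: [3.141, 0.0, 3.141]
force: [1.3, 1.2, 0.2]
grip_width: 0.0427
finger_force: 0.0
clock: 10.5
position: [0.41, 0.3557, 0.2029]
tool_rot: [-3.14, -0.001, 3.141]
force: [-0.0, -0.5, -0.4]
grip_width: 0.0426
finger_force: 0.0
307 271 282 | 308 269 284 | 309 267 285 | 310 266 286 | 311 265 288 | 312 265 288 | 313 265 289 | 314 265 290 | 315 265 290 | 316 264 290 | 317 263 290 | 318 262 291 | 319 262 292 | 320 261 293 | 321 259 294 | 322 259 294 | 323 258 294 | 324 257 295 | 325 257 295 | 326 257 295 | 327 257 295 | 328 257 295 | 329 257 295 | 330 257 295 | 331 257 294 | 332 257 294 | 333 257 294 | 334 258 294 | 335 258 294 | 336 259 294 | 337 259 294 | 338 259 293 | 339 261 292 | 340 262 291 | 341 262 290 | 342 263 289 | 343 265 287 | 344 266 285 | 345 268 283 | 346 272 278 | 
row290 etc R-channel
[235, 238, 239, 238, 238, 240, 241, 241, 241, 240, 240, 239, 237, 236, 237, 240, 240, 228, 193, 151, 143, 177, 204, 186, 157, 171, 214, 228]
[247, 247, 232, 189, 151, 167, 213, 239, 244, 243, 225, 195, 194, 221, 237, 221, 185, 181, 214, 238, 240, 236, 235, 237, 239, 240, 240, 239, 239, 240, 240, 239, 236, 234, 236, 236, 234, 229, 226, 227, 234, 239, 240, 240]
side gold cols 261 270 rows 232 240 expect box of top rim [[259.7, 233.2], [270.2, 232.8], [264.7, 235.4], [265.2, 230.7]]
(265, 241) [410.4 341.4  43.6  50.5]
```

The 50's top is at cols 261–270 and rows 232–240 in the side view, matching the expected seated disc. Now I'll compute the centres of the other discs from their edges.

Run:
```python
from h import *
t=bot.grab_frame("top");s=bot.grab_frame("side")
for n,uv,z,sc in(("100",(416,276.5),.0902,(277.5,312)),("200",(414.3,277),.078,(277,318)),("500",(410.5,279.7),.065,(276,328))):
    p=cast(t,[uv],z)[0]; b=cast(s,[np.subtract(sc,(.7,2.1))],z)[0]; print(n,p.round(4),b.round(4))
    print(proj(s,[p]),proj(t,[b]))
```

```text
100 [ 0.4519 -0.0548  0.0902] [ 0.4534 -0.0488  0.0902]
[[275.7 312.2]] [[412.7 275.6]]
200 [ 0.4523 -0.0547  0.078 ] [ 0.4519 -0.0471  0.078 ]
[[276.4 318.8]] [[410.2 277.1]]
500 [ 0.4485 -0.0507  0.065 ] [ 0.4499 -0.0548  0.065 ]
[[274.5 324.3]] [[412.7 279. ]]
```

```bash
python3 -m crank '{"travel":[[1,-4,0],[2,-8,0],[3,-12,0],[4,-16,0],[4.25,-20,0]],"turn":[[0,0,0],[0,0,0],[0,0,0],[0,0,0],[0,0,0]],"gripper":[0.3,0.3,0.3,0.3,0.3]}' 
python3 -m crank '{"travel":[[0,-5,0],[0,-10,0],[0,-15,0],[0,-19,0],[0,-20.8,0]],"turn":[[0,0,0],[0,0,0],[0,0,0],[0,0,0],[0,0,0]],"gripper":[0.3,0.3,0.3,0.3,0.3]}' 
python3 -m crank '{"travel":[[0,0,-2],[0,0,-5],[0,0,-8],[0,0,-9.5],[0,0,-10.5]],"turn":[[0,0,0],[0,0,0],[0,0,0],[0,0,0],[0,0,0]],"gripper":[0.3,0.3,0.3,0.3,0.3]}' 
python3 -m crank '{"travel":[[0,0,-0.6],[0,0,-1.2],[0,0,-1.4],[0,0,-1.4],[0,0,-1.4]],"turn":[[0,0,0],[0,0,0],[0,0,0],[0,0,0],[0,0,0]],"gripper":[0.3,0.3,0.35,0.4,0.45]}'
python3 -m crank '{"travel":[[0,0,0],[0,0,0],[0,0,0],[0,0,0],[0,0,0]],"turn":[[0,0,0],[0,0,0],[0,0,0],[0,0,0],[0,0,0]],"gripper":[0.5,0.55,0.6,0.65,0.7]}' 30
```

```text
clock: 11.3
position: [0.4535, 0.1543, 0.2039]
tool_rot: [3.142, 0.001, 3.141]
force: [0.6, 0.0, 0.6]
grip_width: 0.06
finger_force: 0.0
clock: 11.8
position: [0.4524, -0.0556, 0.204]
tool_rot: [-3.141, 0.0, 3.137]
force: [-0.3, 1.2, -0.4]
grip_width: 0.0602
finger_force: 0.0
clock: 12.3
position: [0.4524, -0.052, 0.0977]
tool_rot: [-3.142, -0.001, 3.141]
force: [0.3, -0.5, 0.5]
grip_width: 0.0599
finger_force: 0.0
clock: 12.8
position: [0.4531, -0.052, 0.0852]
tool_rot: [-3.142, 0.001, 3.141]
force: [-0.8, 0.3, -0.5]
grip_width: 0.0467
finger_force: 0.0
clock: 13.3
position: [0.453, -0.052, 0.0849]
tool_rot: [-3.142, 0.0, 3.141]
force: [0.9, -1.9, 1.6]
grip_width: 0.0344
finger_force: 29.7
```

The grip sits a little high at z 0.0849, so I'll regrip about 1.5 mm lower before lifting.

```bash
python3 -m crank '{"travel":[[0,0,0],[0,0,0],[0,0,0],[0,0,-0.08],[0,0,-0.15]],"turn":[[0,0,0],[0,0,0],[0,0,0],[0,0,0],[0,0,0]],"gripper":[0.45,0.45,0.45,0.45,0.45]}'
python3 -m crank '{"travel":[[0,0,0],[0,0,0],[0,0,0],[0,0,0],[0,0,0]],"turn":[[0,0,0],[0,0,0],[0,0,0],[0,0,0],[0,0,0]],"gripper":[0.5,0.55,0.6,0.65,0.7]}' 30
python3 -m crank '{"travel":[[0,0,0.3],[0,0,1],[0,0,2.5],[0,0,4.5],[0,0,6.5]],"turn":[[0,0,0],[0,0,0],[0,0,0],[0,0,0],[0,0,0]],"gripper":[0.7,0.7,0.7,0.7,0.7]}'
python3 -m crank '{"travel":[[0,0,4],[0,4,5.5],[0,8,5.5],[0,12,5.5],[0,16,5.5]],"turn":[[0,0,0],[0,0,0],[0,0,0],[0,0,0],[0,0,0]],"gripper":[0.7,0.7,0.7,0.7,0.7]}'
python3 -m crank '{"travel":[[-1,4,0],[-2,8,0],[-3,11,0],[-3.6,13.1,0],[-3.6,13.1,0]],"turn":[[0,0,0],[0,0,0],[0,0,0],[0,0,0],[0,0,0]],"gripper":[0.7,0.7,0.7,0.7,0.7]}'
python3 -m crank '{"travel":[[0,0,-4],[0,0,-8],[0,0,-11],[0,0,-13],[0,0,-14]],"turn":[[0,0,0],[0,0,0],[0,0,0],[0,0,0],[0,0,0]],"gripper":[0.7,0.7,0.7,0.7,0.7]}' 
python3 pair.py c100a .414 .239 .04
```

```text
clock: 13.8
position: [0.4528, -0.052, 0.0832]
tool_rot: [-3.142, -0.0, 3.141]
force: [-0.6, 0.2, -0.1]
grip_width: 0.0472
finger_force: 0.0
clock: 14.3
position: [0.4528, -0.052, 0.0833]
tool_rot: [-3.142, 0.0, 3.141]
force: [-0.7, 0.7, 0.9]
grip_width: 0.0347
finger_force: 29.8
clock: 14.8
position: [0.4527, -0.052, 0.1494]
tool_rot: [3.142, -0.0, 3.141]
force: [0.0, 1.0, -1.3]
grip_width: 0.0351
finger_force: 30.1
clock: 15.3
position: [0.4526, 0.1095, 0.2042]
tool_rot: [3.141, 0.001, 3.141]
force: [1.2, -0.5, -1.8]
grip_width: 0.0351
finger_force: 30.3
clock: 15.8
position: [0.4157, 0.2419, 0.2038]
tool_rot: [3.141, 0.0, -3.138]
force: [1.4, -0.5, 0.2]
grip_width: 0.0348
finger_force: 30.3
clock: 16.3
position: [0.4165, 0.238, 0.0621]
tool_rot: [-3.14, -0.001, 3.14]
force: [-0.3, 0.4, -0.9]
grip_width: 0.0349
finger_force: 30.3
top crop origin 203 244
side crop origin 213 199
```

View pics/c100a.png

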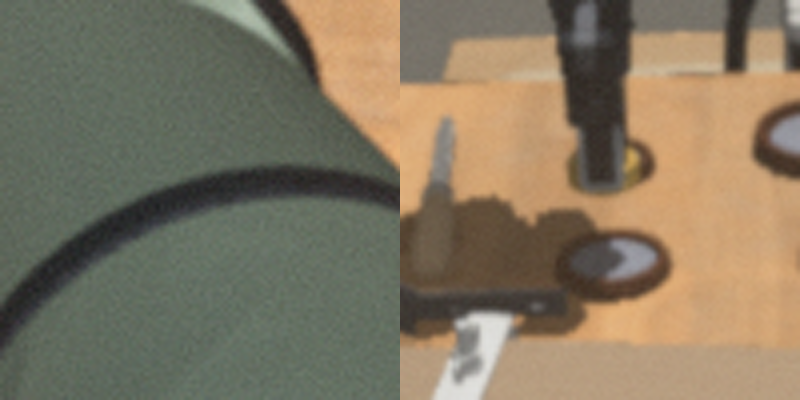

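In the side view the held disc spans about cols 256–274 (crop 573–645), with the finger at 263 and the case_100 centre at (266.5,265). I'll convert these to x offsets.

Run:
```python
from gold import *
s=bot.grab_frame("side");m=gold(s)[228:252,245:290]
for r in range(24):
    c=np.flatnonzero(m[r])
    if len(c): print(r+228,c[0]+245,c[-1]+245,end=" | ")
print()
print(proj(s,[[.4165,.238,.0621],[.4165+.0185,.238,.062],[.4165-.0185,.238,.062],[.414,.239,.0115],[.418,.239,.0115]]))
# case rim darkness profile along the case row
g=cv2.cvtColor(s["pixels"],cv2.COLOR_RGB2HSV)
w=(g[...,1]>95)&(g[...,2]>110)
print(["".join(".#"[int(v)] for v in ~w[r,240:290]) for r in (262,263,264,265,266)])
```

```text
235 270 270 | 236 270 271 | 237 270 272 | 238 270 272 | 239 270 272 | 240 270 272 | 241 270 272 | 242 270 272 | 243 270 272 | 244 270 271 | 
[[263.8 240.5]
 [272.9 240.3]
 [254.7 240.8]
 [264.2 261.9]
 [266.2 261.9]]
['#######################################...........', '#######################################...........', '########################################..........', '########################################..........', '########################################..........']
```

The disc is centred in the jaws, and case_100 is at x≈0.415. Lowering now.

```bash
python3 -m crank '{"travel":[[-0.1,0.1,-1.5],[-0.1,0.1,-3],[-0.1,0.1,-4],[-0.1,0.1,-4.4],[-0.1,0.1,-4.6]],"turn":[[0,0,0],[0,0,0],[0,0,0],[0,0,0],[0,0,0]],"gripper":[0.7,0.7,0.7,0.7,0.7]}' 
python3 -m crank '{"travel":[[0,0,-0.05],[0,0,-0.1],[0,0,-0.15],[0,0,-0.15],[0,0,-0.15]],"turn":[[0,0,0],[0,0,0],[0,0,0],[0,0,0],[0,0,0]],"gripper":[0.7,0.7,0.7,0.7,0.7]}' 
python3 -m crank '{"travel":[[0,0,-0.03],[0,0,-0.07],[0,0,-0.1],[0,0,-0.1],[0,0,-0.1]],"turn":[[0,0,0],[0,0,0],[0,0,0],[0,0,0],[0,0,0]],"gripper":[0.7,0.7,0.7,0.7,0.7]}'
```

```text
clock: 16.95
position: [0.4161, 0.24, 0.0176]
tool_rot: [3.141, 0.0, 3.141]
force: [0.3, -0.3, -0.7]
grip_width: 0.0349
finger_force: 30.3
clock: 17.45
position: [0.4159, 0.24, 0.0159]
tool_rot: [3.142, 0.0, 3.141]
force: [-0.9, 0.0, 0.1]
grip_width: 0.035
finger_force: 30.3
clock: 17.95
position: [0.4158, 0.24, 0.0148]
tool_rot: [-3.142, -0.0, 3.141]
force: [0.5, 0.1, -1.3]
grip_width: 0.0349
finger_force: 30.3
```

```bash
python3 -m crank '{"travel":[[0,0,-0.05],[0,0,-0.1],[0,0,-0.15],[0,0,-0.15],[0,0,-0.15]],"turn":[[0,0,0],[0,0,0],[0,0,0],[0,0,0],[0,0,0]],"gripper":[0.7,0.7,0.7,0.7,0.7]}' 
python3 -m crank '{"travel":[[0,0,-0.02],[0,0,-0.05],[0,0,-0.07],[0,0,-0.07],[0,0,-0.07]],"turn":[[0,0,0],[0,0,0],[0,0,0],[0,0,0],[0,0,0]],"gripper":[0.7,0.7,0.7,0.7,0.7]}'
```

```text
clock: 18.45
position: [0.4158, 0.24, 0.0133]
tool_rot: [-3.142, -0.0, 3.141]
force: [-0.1, -0.5, -0.9]
grip_width: 0.035
finger_force: 30.3
clock: 18.95
position: [0.4159, 0.24, 0.0126]
tool_rot: [-3.142, 0.0, 3.141]
force: [-0.5, -0.7, -1.8]
grip_width: 0.0352
finger_force: 30.3
```

```bash
python3 -m crank '{"travel":[[0,0,-0.02],[0,0,-0.04],[0,0,-0.06],[0,0,-0.06],[0,0,-0.06]],"turn":[[0,0,0],[0,0,0],[0,0,0],[0,0,0],[0,0,0]],"gripper":[0.7,0.7,0.7,0.7,0.7]}' 
python3 -m crank '{"travel":[[0,0,-0.02],[0,0,-0.04],[0,0,-0.04],[0,0,-0.04],[0,0,-0.04]],"turn":[[0,0,0],[0,0,0],[0,0,0],[0,0,0],[0,0,0]],"gripper":[0.7,0.7,0.7,0.7,0.7]}'
```

```text
clock: 19.45
position: [0.4159, 0.24, 0.0124]
tool_rot: [3.142, 0.0, 3.141]
force: [-3.6, -2.0, 11.2]
grip_width: 0.0349
finger_force: 31.5
clock: 19.95
position: [0.4159, 0.24, 0.0123]
tool_rot: [3.141, 0.0, 3.141]
force: [-4.8, -2.4, 21.6]
grip_width: 0.0349
finger_force: 32.4
```

Contact came at 0.0124, as predicted. I'll release, lift and check.

```bash
python3 -m crank '{"travel":[[0,0,0.08],[0,0,0.08],[0,0,0.08],[0,0,0.08],[0,0,0.08]],"turn":[[0,0,0],[0,0,0],[0,0,0],[0,0,0],[0,0,0]],"gripper":[0.55,0.5,0.45,0.45,0.45]}' 
python3 -m crank '{"travel":[[0,0,0.5],[0,0,4],[0,0,9],[0,0,14],[0,0,19]],"turn":[[0,0,0],[0,0,0],[0,0,0],[0,0,0],[0,0,0]],"gripper":[0.45,0.45,0.45,0.45,0.45]}' 
python3 -m crank '{"travel":[[0,0,0],[0,0,0],[0,0,0],[0,0,0],[0,0,0]],"turn":[[0,0,0],[0,0,0],[0,0,0],[0,0,0],[0,0,0]],"gripper":[0.3,0.25,0.2,0.2,0.2]}'
python3 - <<'E'
from gold import *
stack(); incase([.4159,.240,.019],.0185,14)
incase([.410,.356,.021],.012,12)
E
```

```text
clock: 20.45
position: [0.4158, 0.24, 0.0123]
tool_rot: [-3.142, -0.0, 3.141]
force: [-0.4, 1.0, 1.2]
grip_width: 0.0469
finger_force: 0.0
clock: 20.95
position: [0.4154, 0.2397, 0.2048]
tool_rot: [3.142, 0.0, 3.141]
force: [0.2, 0.3, -0.1]
grip_width: 0.047
finger_force: 0.0
clock: 21.45
position: [0.4154, 0.2398, 0.2014]
tool_rot: [-3.14, -0.002, 3.141]
force: [-0.5, -0.7, -0.1]
grip_width: 0.0683
finger_force: 0.0
310 273 282 | 311 268 286 | 312 266 288 | 313 265 289 | 314 265 290 | 315 264 290 | 316 263 290 | 317 262 291 | 318 262 291 | 319 261 292 | 320 260 293 | 321 259 294 | 322 259 294 | 323 258 295 | 324 257 295 | 325 257 295 | 326 257 295 | 327 257 295 | 328 257 295 | 329 257 295 | 330 257 295 | 331 257 294 | 332 257 294 | 333 257 294 | 334 258 294 | 335 258 294 | 336 259 294 | 337 259 293 | 338 259 293 | 339 260 292 | 340 261 291 | 341 263 290 | 342 263 289 | 343 263 287 | 344 268 285 | 345 271 282 | 346 274 277 | 
row290 etc R-channel
[238, 235, 231, 233, 236, 237, 238, 238, 238, 239, 239, 239, 240, 240, 240, 240, 239, 238, 238, 238, 238, 237, 225, 189, 155, 169, 211, 225]
[246, 245, 231, 187, 147, 160, 208, 237, 244, 242, 223, 190, 187, 217, 236, 238, 236, 235, 238, 240, 241, 240, 240, 240, 239, 239, 239, 238, 237, 237, 237, 236, 233, 230, 230, 233, 235, 235, 232, 231, 235, 239, 240, 240]
side gold cols 256 273 rows 255 267 expect box of top rim [[256.0, 258.8], [273.9, 258.2], [264.5, 262.9], [265.4, 254.3]]
side gold cols 261 269 rows 232 240 expect box of top rim [[259.7, 233.2], [270.2, 232.8], [264.7, 235.4], [265.2, 230.7]]
```

The 100 is seated, with its gold box matching. Next is the 200, at about (0.452,-0.052).

```bash
python3 -m crank '{"travel":[[1,-4,0],[2,-8,0],[3,-12,0],[3.6,-16,0],[3.65,-20,0]],"turn":[[0,0,0],[0,0,0],[0,0,0],[0,0,0],[0,0,0]],"gripper":[0.2,0.2,0.2,0.2,0.2]}' 
python3 -m crank '{"travel":[[0,-4,0],[0,-7,0],[0,-9.2,0],[0,-9.2,-1],[0,-9.2,-4]],"turn":[[0,0,0],[0,0,0],[0,0,0],[0,0,0],[0,0,0]],"gripper":[0.2,0.2,0.2,0.2,0.2]}' 
python3 -m crank '{"travel":[[0,0,-3],[0,0,-5.5],[0,0,-7.5],[0,0,-8.3],[0,0,-8.4]],"turn":[[0,0,0],[0,0,0],[0,0,0],[0,0,0],[0,0,0]],"gripper":[0.2,0.2,0.2,0.2,0.2]}' 
python3 -m crank '{"travel":[[0,0,-0.4],[0,0,-0.7],[0,0,-0.9],[0,0,-0.9],[0,0,-0.9]],"turn":[[0,0,0],[0,0,0],[0,0,0],[0,0,0],[0,0,0]],"gripper":[0.2,0.2,0.2,0.2,0.2]}'
```

```text
clock: 22.15
position: [0.4527, 0.0384, 0.2023]
tool_rot: [-3.142, 0.0, 3.141]
force: [0.5, -0.3, -1.2]
grip_width: 0.0683
finger_force: 0.0
clock: 22.65
position: [0.4537, -0.0523, 0.1633]
tool_rot: [3.141, 0.004, 3.14]
force: [1.0, -0.2, -0.9]
grip_width: 0.0683
finger_force: 0.0
clock: 23.15
position: [0.4519, -0.0516, 0.0776]
tool_rot: [3.142, -0.002, 3.141]
force: [-0.3, -0.1, 0.4]
grip_width: 0.0683
finger_force: 0.0
clock: 23.65
position: [0.4525, -0.052, 0.0696]
tool_rot: [-3.142, 0.0, 3.141]
force: [-0.3, -0.6, -0.7]
grip_width: 0.0682
finger_force: 0.0
```

```bash
python3 -m crank '{"travel":[[0,0,-0.05],[0,0,-0.05],[0,0,-0.05],[0,0,-0.05],[0,0,-0.05]],"turn":[[0,0,0],[0,0,0],[0,0,0],[0,0,0],[0,0,0]],"gripper":[0.25,0.3,0.35,0.4,0.45]}' 40
python3 -m crank '{"travel":[[0,0,0],[0,0,0],[0,0,0],[0,0,0],[0,0,0]],"turn":[[0,0,0],[0,0,0],[0,0,0],[0,0,0],[0,0,0]],"gripper":[0.5,0.55,0.55,0.55,0.55]}' 
python3 -m crank '{"travel":[[0,0,0.3],[0,0,1],[0,0,2.5],[0,0,4.5],[0,0,6.5]],"turn":[[0,0,0],[0,0,0],[0,0,0],[0,0,0],[0,0,0]],"gripper":[0.55,0.55,0.55,0.55,0.55]}'
python3 -m crank '{"travel":[[0,0,4],[0,2,6.5],[0,6,6.5],[0,10,6.5],[0,14,6.5]],"turn":[[0,0,0],[0,0,0],[0,0,0],[0,0,0],[0,0,0]],"gripper":[0.55,0.55,0.55,0.55,0.55]}'
```

```text
clock: 24.15
position: [0.4524, -0.0522, 0.069]
tool_rot: [-3.141, 0.0, 3.141]
force: [0.6, -1.4, 1.9]
grip_width: 0.0476
finger_force: 39.6
clock: 24.65
position: [0.4524, -0.0521, 0.0689]
tool_rot: [-3.141, 0.0, 3.141]
force: [-0.5, -2.4, 3.1]
grip_width: 0.0482
finger_force: 40.8
clock: 25.15
position: [0.4521, -0.0518, 0.1349]
tool_rot: [3.141, -0.0, 3.141]
force: [-0.2, -0.6, -2.3]
grip_width: 0.0473
finger_force: 41.6
clock: 25.65
position: [0.452, 0.0895, 0.1997]
tool_rot: [3.141, 0.001, 3.141]
force: [-0.2, 0.9, -1.8]
grip_width: 0.0475
finger_force: 42.1
```

```bash
python3 -m crank '{"travel":[[2,4,0],[4,8,0],[6,12,0],[8,15,0],[9.65,15.6,0]],"turn":[[0,0,0],[0,0,0],[0,0,0],[0,0,0],[0,0,0]],"gripper":[0.55,0.55,0.55,0.55,0.55]}'
python3 -m crank '{"travel":[[0,0,0],[0,0,-3],[0,0,-7],[0,0,-11],[0,0,-13]],"turn":[[0,0,0],[0,0,0],[0,0,0],[0,0,0],[0,0,0]],"gripper":[0.55,0.55,0.55,0.55,0.55]}' 
python3 -m crank '{"travel":[[0,0,0],[0,0,0],[0,0,0],[0,0,0],[0,0,0]],"turn":[[0,0,0],[0,0,0],[0,0,0],[0,0,0],[0,0,0]],"gripper":[0.55,0.55,0.55,0.55,0.55]}' 
python3 pair.py c200a .549 .244 .03
python3 - <<'E'
from h import *
s=bot.grab_frame("side");p=bot.observe()["position"];print(proj(s,[p,p-[.025,0,0],p+[.025,0,0],[.5486,.2441,.0115],[.5486-.036,.2441,.0115],[.5486+.036,.2441,.0115]]))
E
```

```text
clock: 26.15
position: [0.5486, 0.2485, 0.199]
tool_rot: [3.14, -0.0, -3.138]
force: [-1.0, 0.1, -2.1]
grip_width: 0.0479
finger_force: 42.0
clock: 26.65
position: [0.5469, 0.2429, 0.0664]
tool_rot: [-3.14, -0.003, 3.141]
force: [0.1, -0.3, -1.6]
grip_width: 0.0474
finger_force: 42.0
clock: 27.15
position: [0.5492, 0.2442, 0.0699]
tool_rot: [3.141, 0.001, 3.141]
force: [-0.4, -0.5, -2.1]
grip_width: 0.0477
finger_force: 42.0
top crop origin 204 174
side crop origin 278 200
[[328.7 233.9]
 [316.5 234.3]
 [340.9 233.5]
 [328.7 258.6]
 [311.5 259.2]
 [345.8 258.1]]
```

View pics/c200a.png

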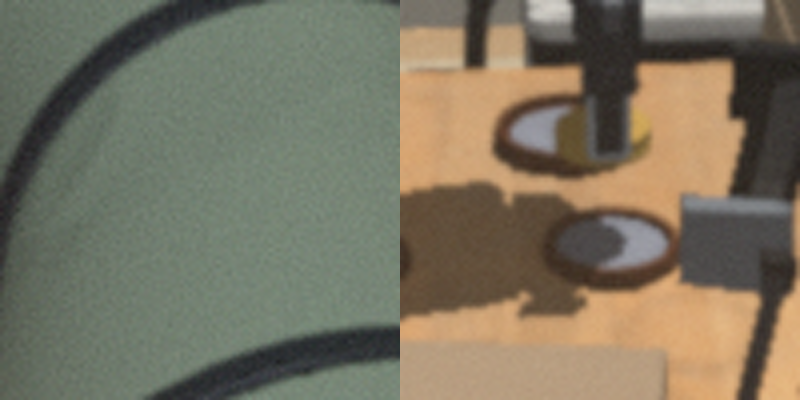

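The held disc spans side cols 316.3–340.5 (centre 328.4), and case_200 spans 314.3–347.5 (centre 330.9). The case therefore seems 4–5 mm further in x than the disc, so I'll measure it numerically.

Run:
```python
from gold import *
s=bot.grab_frame("side");b=cv2.GaussianBlur(s["pixels"],(3,3),0).astype(int)
for r in(258,260,262): print(r,"R-B",(b[r,308:354,0]-b[r,308:354,2]).tolist())
m=gold(s)
for r in(230,232,234): c=np.flatnonzero(m[r,305:350])+305;print(r,c.min(),c.max())
```

```text
258 R-B [36, 35, 35, 35, 35, 34, 31, 29, 27, 23, 18, 12, 7, 6, 6, 6, 5, 4, 4, 5, 4, 4, 3, 2, 0, -3, -7, -7, -9, -8, -8, -8, -8, -6, -1, 8, 25, 43, 54, 48, 27, 8, 3, 3, 3, 3]
260 R-B [36, 37, 37, 38, 37, 34, 30, 27, 23, 17, 10, 7, 5, 4, 5, 5, 4, 4, 4, 5, 5, 4, 4, 5, 3, 0, -5, -7, -9, -9, -10, -10, -10, -9, -8, -3, 10, 31, 44, 38, 20, 7, 4, 4, 5, 3]
262 R-B [38, 37, 37, 39, 37, 33, 29, 27, 24, 17, 11, 8, 6, 6, 5, 5, 5, 5, 5, 5, 6, 5, 4, 3, 1, -2, -6, -8, -8, -8, -10, -10, -8, -8, -4, 5, 22, 39, 42, 31, 15, 7, 4, 3, 3, 4]
230 319 339
232 318 340
234 318 339
```

```bash
python3 -m crank '{"travel":[[0.4,0,-1.5],[0.4,0,-3],[0.4,0,-4.3],[0.4,0,-5.1],[0.4,0,-5.4]],"turn":[[0,0,0],[0,0,0],[0,0,0],[0,0,0],[0,0,0]],"gripper":[0.55,0.55,0.55,0.55,0.55]}' 
python3 -m crank '{"travel":[[0,0,-0.05],[0,0,-0.1],[0,0,-0.15],[0,0,-0.2],[0,0,-0.2]],"turn":[[0,0,0],[0,0,0],[0,0,0],[0,0,0],[0,0,0]],"gripper":[0.55,0.55,0.55,0.55,0.55]}' 
python3 -m crank '{"travel":[[0,0,-0.03],[0,0,-0.07],[0,0,-0.1],[0,0,-0.1],[0,0,-0.1]],"turn":[[0,0,0],[0,0,0],[0,0,0],[0,0,0],[0,0,0]],"gripper":[0.55,0.55,0.55,0.55,0.55]}' 
python3 -m crank '{"travel":[[0,0,-0.03],[0,0,-0.07],[0,0,-0.08],[0,0,-0.08],[0,0,-0.08]],"turn":[[0,0,0],[0,0,0],[0,0,0],[0,0,0],[0,0,0]],"gripper":[0.55,0.55,0.55,0.55,0.55]}'
```

```text
clock: 27.85
position: [0.5521, 0.2437, 0.0133]
tool_rot: [-3.141, -0.002, 3.141]
force: [-0.3, -0.1, -1.1]
grip_width: 0.0475
finger_force: 42.0
clock: 28.35
position: [0.553, 0.2441, 0.0131]
tool_rot: [3.141, 0.0, 3.141]
force: [-0.4, 0.2, -2.0]
grip_width: 0.0474
finger_force: 42.0
clock: 28.85
position: [0.5528, 0.244, 0.0119]
tool_rot: [-3.142, -0.0, 3.141]
force: [-0.6, 1.2, -2.2]
grip_width: 0.0476
finger_force: 42.0
clock: 29.35
position: [0.5529, 0.244, 0.0114]
tool_rot: [3.142, 0.0, 3.141]
force: [-1.4, -1.2, 4.4]
grip_width: 0.0474
finger_force: 42.8
```

```bash
python3 -m crank '{"travel":[[0,0,-0.03],[0,0,-0.06],[0,0,-0.06],[0,0,-0.06],[0,0,-0.06]],"turn":[[0,0,0],[0,0,0],[0,0,0],[0,0,0],[0,0,0]],"gripper":[0.55,0.55,0.55,0.55,0.55]}' 
python3 -c "
from h import *
o=bot.observe();print(o['moment'])"
```

```text
clock: 29.85
position: [0.5529, 0.244, 0.0113]
tool_rot: [3.142, 0.0, 3.141]
force: [-4.8, -2.5, 15.2]
grip_width: 0.0475
finger_force: 43.8
[-0.47415211  1.15643946 -0.0512741 ]
```

```bash
python3 -m crank '{"travel":[[0,0,0.08],[0,0,0.08],[0,0,0.08],[0,0,0.08],[0,0,0.08]],"turn":[[0,0,0],[0,0,0],[0,0,0],[0,0,0],[0,0,0]],"gripper":[0.45,0.4,0.35,0.35,0.35]}' 
python3 -m crank '{"travel":[[0,0,0.5],[0,0,4],[0,0,9],[0,0,14],[0,0,19]],"turn":[[0,0,0],[0,0,0],[0,0,0],[0,0,0],[0,0,0]],"gripper":[0.35,0.35,0.35,0.35,0.35]}' 
python3 -m crank '{"travel":[[0,0,0],[0,0,0],[0,0,0],[0,0,0],[0,0,0]],"turn":[[0,0,0],[0,0,0],[0,0,0],[0,0,0],[0,0,0]],"gripper":[0.2,0.1,0,0,0]}'
python3 - <<'E'
from gold import *
stack(); incase([.5528,.244,.020],.025,18)
E
```

```text
clock: 30.35
position: [0.5528, 0.244, 0.0112]
tool_rot: [-3.142, -0.0, 3.141]
force: [0.6, -0.3, -0.0]
grip_width: 0.0557
finger_force: 0.0
clock: 30.85
position: [0.5525, 0.2438, 0.2037]
tool_rot: [3.141, 0.0, 3.141]
force: [0.5, 1.1, 1.0]
grip_width: 0.0553
finger_force: 0.0
clock: 31.35
position: [0.5524, 0.2439, 0.2003]
tool_rot: [-3.141, -0.002, 3.141]
force: [-0.4, 0.4, -0.7]
grip_width: 0.0853
finger_force: 0.0
313 271 283 | 314 269 285 | 315 268 287 | 316 266 288 | 317 264 290 | 318 262 291 | 319 261 292 | 320 260 293 | 321 259 294 | 322 258 294 | 323 258 295 | 324 257 295 | 325 257 295 | 326 257 295 | 327 257 295 | 328 257 295 | 329 257 295 | 330 257 294 | 331 257 294 | 332 257 294 | 333 258 294 | 334 258 294 | 335 259 294 | 336 260 294 | 337 259 294 | 338 259 293 | 339 265 292 | 340 265 291 | 341 264 290 | 342 265 288 | 343 267 286 | 344 268 284 | 345 269 280 | 
row290 etc R-channel
[201, 175, 154, 136, 119, 108, 103, 100, 98, 99, 100, 102, 102, 102, 102, 103, 104, 106, 106, 107, 108, 108, 107, 107, 109, 111, 111, 110]
[117, 116, 116, 115, 115, 114, 114, 115, 115, 114, 112, 112, 111, 110, 111, 111, 110, 108, 108, 108, 106, 106, 105, 104, 102, 99, 100, 113, 148, 194, 225, 233, 229, 226, 229, 233, 233, 233, 231, 231, 233, 236, 237, 237]
side gold cols 319 342 rows 250 265 expect box of top rim [[318.7, 255.4], [342.6, 254.6], [331.4, 260.9], [330.0, 249.4]]
```

The 200 is centred in its case (330.5 against 330.7). Next I'll refine the 500's position from its rim.

Run:
```python
from h import *
s=bot.grab_frame("side")
for y in(-.056,-.052,-.048): print(y,proj(s,[[.449,y+.032,.066],[.449-.032,y,.066],[.449+.032,y,.066],[.449,y-.032,.046]]).tolist())
```

```text
-0.056 [[275.3, 313.6], [253.5, 326.6], [295.7, 325.1], [274.6, 349.8]]
-0.052 [[275.4, 312.1], [253.7, 325.0], [295.7, 323.5], [274.7, 348.1]]
-0.048 [[275.5, 310.6], [253.9, 323.4], [295.7, 322.0], [274.8, 346.4]]
```

```bash
python3 -m crank '{"travel":[[-2,-4,0],[-4,-8,0],[-6,-12,0],[-8,-15,0],[-10,-18,0]],"turn":[[0,0,0],[0,0,0],[0,0,0],[0,0,0],[0,0,0]],"gripper":[0,0,0,0,0]}' 
python3 -m crank '{"travel":[[-0.35,-4,0],[-0.35,-8,0],[-0.35,-11,0],[-0.35,-11.4,-1],[-0.35,-11.4,-4]],"turn":[[0,0,0],[0,0,0],[0,0,0],[0,0,0],[0,0,0]],"gripper":[0,0,0,0,0]}' 
python3 -m crank '{"travel":[[0,0,-3],[0,0,-6],[0,0,-8.5],[0,0,-9.6],[0,0,-10]],"turn":[[0,0,0],[0,0,0],[0,0,0],[0,0,0],[0,0,0]],"gripper":[0,0,0,0,0]}' 
python3 -m crank '{"travel":[[0,0,-0.4],[0,0,-0.8],[0,0,-1.1],[0,0,-1.1],[0,0,-1.1]],"turn":[[0,0,0],[0,0,0],[0,0,0],[0,0,0],[0,0,0]],"gripper":[0,0,0,0,0]}'
```

```text
clock: 32.05
position: [0.4519, 0.0626, 0.2013]
tool_rot: [-3.142, 0.0, 3.14]
force: [0.7, -0.3, -0.5]
grip_width: 0.0853
finger_force: 0.0
clock: 32.55
position: [0.4507, -0.0508, 0.1623]
tool_rot: [3.142, 0.004, 3.139]
force: [0.0, 1.1, -1.0]
grip_width: 0.0854
finger_force: 0.0
clock: 33.05
position: [0.4489, -0.0496, 0.0604]
tool_rot: [3.141, -0.002, 3.141]
force: [0.0, 0.3, 0.1]
grip_width: 0.0853
finger_force: 0.0
clock: 33.55
position: [0.4495, -0.05, 0.0506]
tool_rot: [-3.142, 0.0, 3.141]
force: [-1.1, 0.5, -0.1]
grip_width: 0.0856
finger_force: 0.0
```

```bash
python3 -m crank '{"travel":[[0,0,-0.05],[0,0,-0.1],[0,0,-0.1],[0,0,-0.1],[0,0,-0.1]],"turn":[[0,0,0],[0,0,0],[0,0,0],[0,0,0],[0,0,0]],"gripper":[0.05,0.1,0.15,0.2,0.25]}' 60
python3 -m crank '{"travel":[[0,0,0],[0,0,0],[0,0,0],[0,0,0],[0,0,0]],"turn":[[0,0,0],[0,0,0],[0,0,0],[0,0,0],[0,0,0]],"gripper":[0.3,0.35,0.4,0.4,0.4]}' 
python3 -m crank '{"travel":[[0,0,0.2],[0,0,0.5],[0,0,1],[0,0,1.5],[0,0,2]],"turn":[[0,0,0],[0,0,0],[0,0,0],[0,0,0],[0,0,0]],"gripper":[0.4,0.4,0.4,0.4,0.4]}'
python3 - <<'E'
from gold import *
s=bot.grab_frame("side");m=gold(s)[285:365,235:315];y,x=np.nonzero(m);print(y.min()+285,y.max()+285,x.min()+235,x.max()+235)
print(bot.observe()["grip_width"],bot.observe()["finger_force"],bot.observe()["force"])
E
```

```text
clock: 34.05
position: [0.4494, -0.0503, 0.0493]
tool_rot: [-3.141, 0.0, 3.141]
force: [1.4, -2.1, 0.2]
grip_width: 0.0642
finger_force: 1.1
clock: 34.55
position: [0.4494, -0.0503, 0.0493]
tool_rot: [-3.141, 0.0, 3.141]
force: [-0.2, -5.0, 3.2]
grip_width: 0.0619
finger_force: 64.3
clock: 35.05
position: [0.4493, -0.0498, 0.0698]
tool_rot: [3.141, 0.0, 3.141]
force: [-0.1, 0.2, -4.1]
grip_width: 0.0615
finger_force: 66.1
303 333 256 296
0.06149847201683663 66.12926959991455 [ 1.74971911 -0.94475937 -3.94946851]
```

```bash
python3 -m crank '{"travel":[[0,0,3],[0,0,7],[0,0,11],[0,2,13],[0,6,13]],"turn":[[0,0,0],[0,0,0],[0,0,0],[0,0,0],[0,0,0]],"gripper":[0.4,0.4,0.4,0.4,0.4]}'
python3 -m crank '{"travel":[[0,4,0],[1,8,0],[2,12,0],[3,16,0],[4,20,0]],"turn":[[0,0,0],[0,0,0],[0,0,0],[0,0,0],[0,0,0]],"gripper":[0.4,0.4,0.4,0.4,0.4]}'
python3 -m crank '{"travel":[[1,4,0],[2,8,0],[3,12,0],[4,15,0],[4.4,16.7,0]],"turn":[[0,0,0],[0,0,0],[0,0,0],[0,0,0],[0,0,0]],"gripper":[0.4,0.4,0.4,0.4,0.4]}'
python3 -m crank '{"travel":[[0,0,0],[0,0,-3],[0,0,-7],[0,0,-10],[0,0,-12]],"turn":[[0,0,0],[0,0,0],[0,0,0],[0,0,0],[0,0,0]],"gripper":[0.4,0.4,0.4,0.4,0.4]}' 
python3 -m crank '{"travel":[[0,0,0],[0,0,0],[0,0,0],[0,0,0],[0,0,0]],"turn":[[0,0,0],[0,0,0],[0,0,0],[0,0,0],[0,0,0]],"gripper":[0.4,0.4,0.4,0.4,0.4]}' 
python3 pair.py c500a .533 .377 .035
python3 - <<'E'
from gold import *
s=bot.grab_frame("side");p=bot.observe()["position"];print(proj(s,[p,p-[.032,0,0],p+[.032,0,0],[.533,.3772,.014],[.49,.3772,.014],[.576,.3772,.014]]))
b=cv2.GaussianBlur(s["pixels"],(3,3),0).astype(int)
for r in(230,232,234): print(r,"R-B",(b[r,295:346,0]-b[r,295:346,2]).tolist())
y,x=np.nonzero(gold(s)[180:240,295:346]);print("gold",y.min()+180,y.max()+180,x.min()+295,x.max()+295)
E
```

```text
clock: 35.6
position: [0.4506, 0.0087, 0.2023]
tool_rot: [-3.141, 0.005, 3.136]
force: [1.5, 1.7, -5.6]
grip_width: 0.0613
finger_force: 69.4
clock: 36.1
position: [0.4893, 0.2116, 0.1994]
tool_rot: [-3.141, -0.0, 3.141]
force: [0.4, -0.1, -4.6]
grip_width: 0.0612
finger_force: 69.4
clock: 36.6
position: [0.533, 0.3798, 0.1988]
tool_rot: [3.141, -0.001, -3.14]
force: [-0.8, -0.8, -4.6]
grip_width: 0.0612
finger_force: 69.3
clock: 37.1
position: [0.5324, 0.3754, 0.077]
tool_rot: [-3.14, -0.002, 3.14]
force: [0.8, 0.1, -5.0]
grip_width: 0.0611
finger_force: 69.4
clock: 37.6
position: [0.5337, 0.3772, 0.0803]
tool_rot: [3.141, 0.001, 3.141]
force: [-0.5, -0.2, -5.6]
grip_width: 0.061
finger_force: 69.1
top crop origin 134 179
side crop origin 268 171
[[318.4 203.9]
 [304.2 204.4]
 [332.5 203.5]
 [318.6 230. ]
 [300.1 230.6]
 [337.1 229.4]]
230 R-B [38, 37, 36, 37, 37, 37, 33, 30, 27, 25, 23, 20, 15, 10, 6, 5, 6, 5, 5, 6, 6, 6, 4, 3, 3, 4, 4, 3, 2, -1, -5, -7, -8, -8, -7, -6, -3, 3, 10, 21, 34, 48, 61, 76, 88, 92, 93, 92, 92, 91, 89]
232 R-B [38, 38, 37, 37, 37, 36, 32, 28, 26, 24, 18, 11, 6, 4, 4, 4, 5, 4, 4, 5, 5, 5, 5, 5, 4, 4, 5, 4, 4, 3, 0, -4, -8, -9, -9, -9, -9, -6, 2, 18, 36, 46, 53, 66, 81, 90, 92, 92, 92, 92, 91]
234 R-B [38, 38, 38, 38, 37, 35, 30, 27, 28, 26, 20, 12, 8, 6, 6, 5, 5, 4, 4, 4, 4, 4, 3, 3, 4, 5, 4, 4, 4, 3, 0, -4, -7, -9, -8, -5, -2, 4, 14, 29, 39, 42, 46, 59, 76, 87, 90, 90, 91, 91, 90]
gold 193 211 307 331
```

View pics/c500a.png

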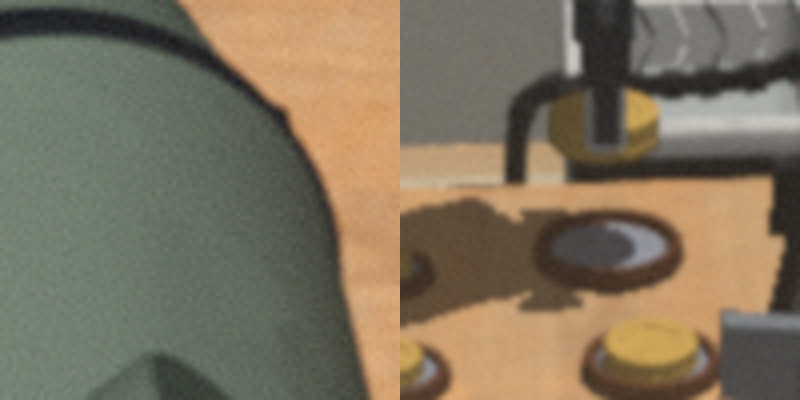

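Disc centre is at 319.1 and case_500 centre at about 320.1 in the side view, so I'll shift +2 mm in x. The 200, at bottom, looks seated flat. Lowering the 500.

```bash
python3 -m crank '{"travel":[[0.2,0,-2],[0.2,0,-4],[0.2,0,-5.5],[0.2,0,-6.2],[0.2,0,-6.5]],"turn":[[0,0,0],[0,0,0],[0,0,0],[0,0,0],[0,0,0]],"gripper":[0.4,0.4,0.4,0.4,0.4]}' 
python3 -m crank '{"travel":[[0,0,-0.05],[0,0,-0.1],[0,0,-0.15],[0,0,-0.2],[0,0,-0.2]],"turn":[[0,0,0],[0,0,0],[0,0,0],[0,0,0],[0,0,0]],"gripper":[0.4,0.4,0.4,0.4,0.4]}' 
python3 -m crank '{"travel":[[0,0,-0.03],[0,0,-0.07],[0,0,-0.1],[0,0,-0.1],[0,0,-0.1]],"turn":[[0,0,0],[0,0,0],[0,0,0],[0,0,0],[0,0,0]],"gripper":[0.4,0.4,0.4,0.4,0.4]}'
```

```text
clock: 38.25
position: [0.5352, 0.3769, 0.0137]
tool_rot: [-3.141, -0.001, 3.141]
force: [-0.1, -0.8, -4.6]
grip_width: 0.0618
finger_force: 69.5
clock: 38.75
position: [0.5354, 0.3771, 0.0125]
tool_rot: [3.141, 0.0, 3.141]
force: [0.1, 0.5, -4.9]
grip_width: 0.0611
finger_force: 69.5
clock: 39.25
position: [0.5354, 0.377, 0.0114]
tool_rot: [3.142, 0.0, 3.141]
force: [-0.8, 0.6, -0.6]
grip_width: 0.0613
finger_force: 69.9
```

```bash
python3 -m crank '{"travel":[[0,0,-0.03],[0,0,-0.06],[0,0,-0.06],[0,0,-0.06],[0,0,-0.06]],"turn":[[0,0,0],[0,0,0],[0,0,0],[0,0,0],[0,0,0]],"gripper":[0.4,0.4,0.4,0.4,0.4]}' 
python3 -m crank '{"travel":[[0,0,0],[0,0,0],[0,0,0],[0,0,0],[0,0,0]],"turn":[[0,0,0],[0,0,0],[0,0,0],[0,0,0],[0,0,0]],"gripper":[0.3,0.2,0.1,0.1,0.1]}' 
python3 -m crank '{"travel":[[0,0,0.5],[0,0,4],[0,0,9],[0,0,14],[0,0,19]],"turn":[[0,0,0],[0,0,0],[0,0,0],[0,0,0],[0,0,0]],"gripper":[0.1,0.1,0.1,0.1,0.1]}'
```

```text
clock: 39.75
position: [0.5354, 0.377, 0.0113]
tool_rot: [3.142, 0.0, 3.141]
force: [-4.4, -2.3, 9.1]
grip_width: 0.0614
finger_force: 71.0
clock: 40.25
position: [0.5354, 0.3771, 0.0106]
tool_rot: [3.142, 0.0, 3.141]
force: [-0.1, 0.6, 0.9]
grip_width: 0.077
finger_force: 0.0
clock: 40.75
position: [0.5351, 0.3768, 0.2032]
tool_rot: [3.141, 0.0, 3.141]
force: [0.0, -0.3, 0.3]
grip_width: 0.0768
finger_force: 0.0
```

```bash
python3 -m crank '{"travel":[[-2,-4,0],[-4,-8,0],[-6,-12,0],[-8,-16,0],[-8.5,-20,0]],"turn":[[0,0,0],[0,0,0],[0,0,0],[0,0,0],[0,0,0]],"gripper":[0,0,0,0,0]}' 
python3 -m crank '{"travel":[[0,-5,2],[0,-10,4],[0,-15,5],[0,-20,5],[0,-22,5]],"turn":[[0,0,0],[0,0,0],[0,0,0],[0,0,0],[0,0,0]],"gripper":[0,0,0,0,0]}' 
python3 -m crank '{"travel":[[0,0,0],[0,0,0],[0,0,0],[0,0,0],[0,0,0]],"turn":[[0,0,0],[0,0,0],[0,0,0],[0,0,0],[0,0,0]],"gripper":[0,0,0,0,0]}'
python3 - <<'E'
from gold import *
t=bot.grab_frame("top")["pixels"][...,::-1];s=bot.grab_frame("side")["pixels"][...,::-1]
C=cv2.INTER_CUBIC
a=cv2.resize(t[195:325,160:290],(400,400),interpolation=C)
b=cv2.resize(s[200:290,240:360],(400,300),interpolation=C)
c=cv2.resize(s[285:385,200:350],(400,267),interpolation=C)
d=cv2.resize(t[165:315,340:465],(167,200),interpolation=C)
o=np.zeros((600,800,3),np.uint8);o[:400,:400]=a;o[:300,400:]=b;o[300:567,400:]=c;o[400:600,:167]=d
cv2.imwrite("pics/fin.png",o)
E
```

```text
clock: 41.25
position: [0.4484, 0.1757, 0.2012]
tool_rot: [3.141, 0.0, -3.141]
force: [0.7, -0.2, -0.3]
grip_width: 0.0853
finger_force: 0.0
clock: 41.75
position: [0.45, -0.0466, 0.2518]
tool_rot: [-3.141, 0.002, 3.138]
force: [0.2, 1.4, -0.4]
grip_width: 0.0854
finger_force: 0.0
clock: 42.25
position: [0.4504, -0.0423, 0.2507]
tool_rot: [3.142, -0.0, -3.141]
force: [0.1, 0.4, 0.3]
grip_width: 0.0852
finger_force: 0.0
```

View pics/fin.png

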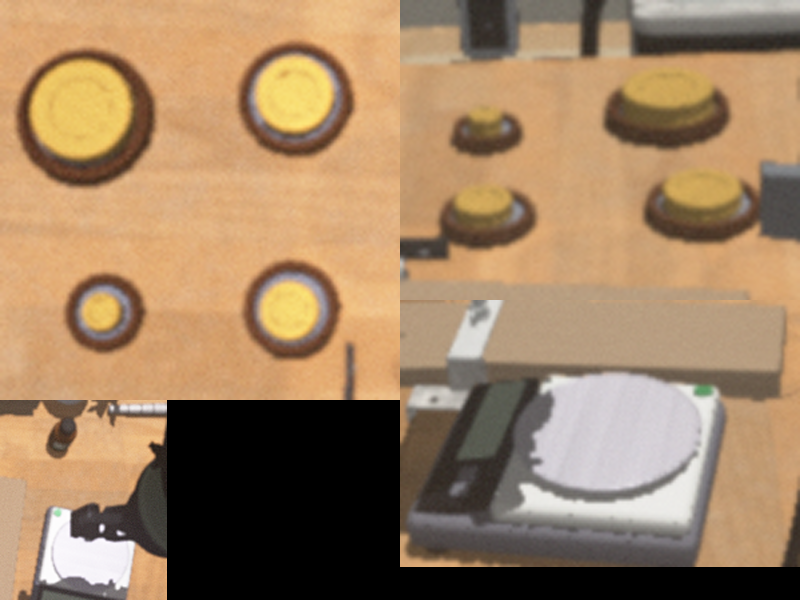

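All four discs are in their cases, the pan is empty and the bottle is standing. The 500 sits near one side of its recess, so I'll check the offsets numerically.

Run:
```python
from gold import *
from cases import *
cases([(188,233),(256,227),(255,295),(194,296)])
f=bot.grab_frame("top");h=cv2.cvtColor(f["pixels"],cv2.COLOR_RGB2HSV);m=(h[...,0]>17)&(h[...,0]<34)&(h[...,1]>110)&(h[...,2]>170)
for w,p,z in((500,(.532,.377),.027),(200,(.5486,.244),.020),(100,(.414,.239),.019),(50,(.409,.355),.021)):
    uv=tuple(map(float,proj(f,[[*p,z]])[0])); print(w,circ(cast(f,blob(m,uv),z)))
s=bot.grab_frame("side");b=cv2.GaussianBlur(s["pixels"],(3,3),0)
y,x=np.nonzero(gold(s)[205:250,290:350]);print("500 side",x.min()+290,x.max()+290,y.min()+205,y.max()+205)
for P in((.533,.377),(.535,.377)): print(proj(s,[[P[0]-.032,P[1],.027],[P[0]+.032,P[1],.027],[P[0],P[1]+.032,.027]]).tolist())
```

```text
(188, 233) [ 603.3   85.8 1157.2 1587.8]
(256, 227) [ 603.3   85.8 1157.2 1587.8]
(255, 295) [ 603.3   85.8 1157.2 1587.8]
(194, 296) [ 603.3   85.8 1157.2 1587.8]
500 [534.8 376.5  60.8  62.1]
200 [550.2 243.9  46.4  47.9]
100 [413.5 239.9  32.8  33.7]
50 [408.8 355.3  20.1  21.5]
500 side 307 333 220 237
[[304.7, 225.4], [332.3, 224.5], [318.0, 219.2]]
[[305.6, 225.4], [333.2, 224.5], [318.8, 219.1]]
```

Every disc lies within the 5 mm of play of its case centre, and each reads round and at its seated height. Handing in.

```bash
python3 -c "
from workcell import bot
print(bot.job_done())"
```

```text
the job is handed in; nothing more can be done
None
```

The job is handed in: all four weights were unloaded smallest first and sit flat in their own cases, the pan is empty, the bottle is standing where it was, and it took about 43 s of the 128 s allowed.

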